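# Add a soap box to the ratchet bookend

## Robot

A 6-joint arm with a two-finger parallel gripper is mounted at the origin on a cart in front of the work surface, level with it; the furniture and walls round the work are solid. World frame = base frame: x ahead of the robot, y to its left, z up, the work surface at z = 0. Lengths are in mm, angles in rad, forces in N, time in s.
With the tool pointing down it reaches from about 300 to 775 mm from the base axis. Payload 14.6 kg.
Tool frame: the origin (TCP) lies at the very end of the fingers, on their centre line; the grasp point (between the pads) lies 19 mm behind it; z points along the fingers, y is the line along which they close (so a half turn about z gives the same grasp; the last joint's range is limited). The gripper opens to 94 mm and grips with 3 to 60 N. Pads are 16 mm wide; open, the fingers measure 119 mm over their backs; the gripper's body (75 mm by 177 mm) begins 78 mm behind the grasp point.
Start: joints at [-1.268, 0.3, 1.521, -0, 1.321, -0.067], TCP at [198.778, -512.812, 205.446] pointing down, gripper open.
Joint ranges: [-3.03, 3.03], [-0.79, 2.21], [0.23, 2.52], [-1.04, 4.18], [0, 3.07], [-2.55, 2.55]. Speed limits (rad/s): [2.22, 2.22, 2.57, 3.14, 3.14, 3.14].

## Interface

Orientations are given as [roll, pitch, yaw] about the fixed x, y, z axes, in that order (R = Rz(yaw) Ry(pitch) Rx(roll)).
In Python, from cell import manip gives the robot as it stands.
- The arm moves only by the tool servo_tool, never from a script. Its argument "motion" is a list that holds one entry, the list of rows, each a list of 7 numbers: the shift along the world's x, y, z as a fraction of full scale, then the turn, a rotation vector about the world's x, y, z as a fraction of full scale, then the closure, from 0 (fully open) to 1 (shut). In form: [[[x, y, z, rx, ry, rz, gripper], ...]]. A call has 1 to 10 rows; each row is the pose to reach, as a shift and turn from the pose commanded when the call began, turning the shorter way round; what a row does not reach only later rows make up. Full scale, the value 1, is 0.5 m for a shift and pi rad for a turn. A row lasts 1/10 s, in which the tool goes at most 50 mm and 8.59 degrees, less where a joint would pass 70% of its speed; a pose out of reach is approached as far as the arm can. A call with a number of a shift or a turn outside -1 to 1 is refused whole. A call with a gripper value outside its range is refused whole. The fingers move at their own pace and stop on an object; "newtons" is the grip in N (left out, the last holds). Time passes only in rows, so rows that repeat a pose let the fingers close. It gives the time, the measured TCP pose, the force, the opening and the grip force at its end, in the units of the state.
- manip.read_state(): the state, without advancing time (a new reading comes with each control period).
- manip.camera(name): name is "side" or "top" or "wrist"; returns a dict with "frame" (384x512x3 uint8, red, green, blue), "range_z" (384x512 float32, mm along the optical axis (not along the pixel's ray), 0 where there is no reading), "vfov" (degrees; the focal length in pixels is half the picture's height over the tangent of half this angle, whatever the lens; pixels are square), "cx", "cy" (the principal point, pixels), "k1" (the pictures are not rectified: a ray, as slopes to the right and down, at radius r is drawn at 1 + k1 r^2 times it, then the intrinsics apply), "cam_to_world" (4x4, takes a point from camera to world coordinates). Camera axes: x right, y down, z forward; pixel columns grow to the right and rows downward; lengths in mm; the calibration is good to about 2 mm. A picture is of the moment at which its call begins.
- manip.sign_off(): hands the job in; it is judged then, once.
The state is a dict: "clock": time; "joints": joint angles; "qd": joint speeds; "effort": joint torques, N m; "eef_pos": TCP position; "eef_rot": TCP orientation; "wrist_force": force on the tool from outside, world axes, zero at the start; "moment": the same for the moment, N m; "finger_gap": finger opening in mm; "finger_force": force on a finger pad.
Only numpy, scipy, OpenCV 4.12 (cv2) and the standard library are available. Lean on these libraries where they do the work, as an engineer would, in place of code of your own. Each camera call takes 0.05 s, during which the arm holds its last target. There are 200 camera calls.

## Task

Add the loose box of soap to the row in the ratchet bookend, with the fingertips only: grip nothing and lift nothing. Press down the thumb paddle of the sliding jaw and, keeping it pressed, push the jaw back along its bar until there is room for one more box; let go, then push the loose box along the counter into the gap until its back is against the bar, in line with the others. Last, push the jaw forward again until it holds all three boxes snugly together, leaving them upright and the other things on the counter where they stand.

Things in the scene. Friction and masses are not known exactly. Their poses are not given: they have to be found in the camera images.
- bookend: ratchet bookend, fixed: steel bar along its y (x 0 to 24 mm, y +20 to -290 mm, 16 mm high, teeth to 19.5). Fixed jaw plate at the left (+y) end; a like jaw slides on the bar. Both plates span x -64 to -10 mm, before the bar; boxes stand on the counter between them, backs to the bar. Origin: counter height, front of the bar (x=0), inner face of the fixed plate (y=0); x away from robot, y left
- jaw (a joint): sliding jaw: clear width between the jaw faces, m (its face lies at y = -value of the bookend); 0.180 = fully back (right). Ratchet, 7 mm pitch: pushed forward (+y, closing) it clicks along at about 3 to 6 N; pushed back (-y) it stops dead at a tooth unless the paddle is held down, then slides at 1 to 3 N. It stays where it is left
- release (a joint): hinge of the thumb paddle on the sliding jaw, rad: 0 = up, pawl in the rack (up to 0.11 when the pawl rests on a tooth); 0.24 = fully down. The jaw can go back above about 0.12. It springs up when let go; pressing takes 2 to 7 N
- paddle (a point): middle of the top of the thumb paddle: black, ribbed, 36x36 mm, on the sliding jaw over the bar, 4 to 40 mm to -y of the jaw's face. Up, it slopes, its left (+y) edge 9 mm higher; fully down it is level, its top 34 mm over the counter
- thumb_rest (a point): middle (50 mm over the counter) of the left (+y) face of the upright thumb rest of the sliding jaw: 36 mm wide in x, 9 mm thick, top at 70 mm. It stands right behind (-y of) the paddle, 41 mm from the jaw's face; pushed in -y with the paddle down it takes the jaw back. Axes as the bookend's
- jaw_face (a point): middle of the rubber face of the sliding jaw plate, 37 mm over the counter; axes as the bookend's. Plate 54 mm wide in x, 8 mm thick, 3 to 72 mm over the counter; its outer (-y) side is free to push on. The jaw's block and cheeks lie over the bar (x -12 to +32 mm of the bookend), reach 94 mm to -y, 30 mm high
- soap_left: standing soap box in a clear case: 36 mm thick (own x, -17 to +19 mm; x points about to the bookend's -y), 58 mm wide (own y, +-29 mm), 83 mm tall, about 0.1 kg; thin sheets at its top and foot stand out up to 5 mm (looks only). Origin: middle of its underside. First in the row, at the fixed jaw
- soap_right: standing soap box in a clear case: 36 mm thick (own x, -17 to +19 mm; x points about to the bookend's -y), 58 mm wide (own y, +-29 mm), 83 mm tall, about 0.1 kg; thin sheets at its top and foot stand out up to 5 mm (looks only). Origin: middle of its underside. Second in the row
- soap_new: standing soap box in a clear case: 36 mm thick (own x, -17 to +19 mm; x points about to the bookend's -y), 58 mm wide (own y, +-29 mm), 83 mm tall, about 0.1 kg; thin sheets at its top and foot stand out up to 5 mm (looks only). Origin: middle of its underside. The loose one, in front of the bar, right of the row
- doll: turned wooden doll in black, 41 mm across, 122 mm tall, standing at the robot's right; origin: middle of its underside. Leave it alone.
- doll_small: plain wooden peg doll, 30 mm across, 100 mm tall, standing at the robot's right beyond the other doll; origin: middle of its underside. Leave it alone.
- candle: squat candle with painted flowers on a square black card, 56 mm square, 66 mm tall, standing to the left of the bookend; origin: middle of its underside. Leave it alone.
- stamp: wooden hand stamp, 26x45 mm, 67 mm tall, standing at the robot's right near the front edge; origin: middle of its underside. Leave it alone.
Mind the look-alikes: they are no part of the job. What is shaped like the soap_left but pink or yellow is not meant.

How it is judged:
By the outcome, as a careful person would: the job done as asked, in the order asked, and still so for the second after the job is handed in, with the robot touching nothing.
It also fails if it takes over 54 s, if anything falls off the work surface, if the arm or the gripper's body presses on something with over 40 N, if the wrist force passes 120 N, or if a joint passes its speed limit or range.

## Working session

There is one attempt and no reset: what is moved stays moved. The work goes in short steps, Python scripts to look and compute and a tool call to move; the robot and the scene stay as the last step left them, time stands still between calls to the robot, and variables do not carry over. Pictures are saved under pics/ and viewed, at most 10 in all, crops included, and the job is handed in when it is done.

Besides the shell and the picture viewer there is one more tool, called after "Call:" as name(argument=value, ...) on one line, values as JSON. servo_tool: Moves the arm, as the interface text tells. Its arguments: {"type":"object","properties":{"motion":{"type":"array"},"newtons":{"type":"number"}},"required":["motion"]}

```bash
mkdir -p pics
cat > h.py <<'E'
import numpy as np, cv2
from cell import manip
def cloud(c):
    h,w=c["range_z"].shape; f=h/2/np.tan(np.radians(c["vfov"])/2)
    K=np.array([[f,0,c["cx"]],[0,f,c["cy"]],[0,0,1.]])
    u,v=np.meshgrid(np.arange(w),np.arange(h))
    p=cv2.undistortPoints(np.stack([u,v],-1).reshape(-1,1,2).astype(np.float64),K,np.array([c["k1"],0,0,0.])).reshape(h,w,2)
    z=c["range_z"].astype(float)
    P=np.dstack([p[...,0]*z,p[...,1]*z,z,np.ones_like(z)])@np.array(c["cam_to_world"]).T
    P=P[...,:3].copy(); P[z==0]=np.nan
    return P
def snap(n,tag):
    c=manip.camera(n); cv2.imwrite(f"pics/{tag}.png",cv2.cvtColor(c["frame"],cv2.COLOR_RGB2BGR))
    P=cloud(c); np.savez(f"{tag}.npz",P=P,f=c["frame"]); return c,P
E
python3 - <<'E'
from h import *
for n in("top","side"):
    c,P=snap(n,n+"0"); print(n,c["vfov"],c["k1"],np.round(c["cam_to_world"],3).tolist(), np.isnan(P[...,0]).mean())
im=np.hstack([cv2.imread("pics/top0.png"),cv2.imread("pics/side0.png")])
print(manip.read_state())
E
```

```text
top 52.61582176697909 -0.1133762998242432 [[0.01, -0.997, 0.075, 463.761], [-1.0, -0.01, -0.008, 20.989], [0.009, -0.075, -0.997, 1057.553], [0.0, 0.0, 0.0, 1.0]] 0.003941853841145833
side 42.87687265440705 -0.1813578522459064 [[0.96, -0.165, 0.226, 296.24], [-0.28, -0.533, 0.798, -868.474], [-0.011, -0.83, -0.558, 674.831], [0.0, 0.0, 0.0, 1.0]] 0.004007975260416667
{'clock': 0.1, 'joints': array([-1.26759865e+00,  3.00431430e-01,  1.52151958e+00,  1.14949996e-05,
        1.32068560e+00, -6.65788827e-02]), 'qd': array([-0.00059098, -0.00089196,  0.00013304, -0.00072342, -0.00023635,
       -0.00055425]), 'effort': array([ 1.34171146e-04, -5.32644832e+01, -3.53286231e+01,  7.09198276e-02,
        2.34908215e-02, -4.30771058e-05]), 'eef_pos': array([ 198.71522529, -512.59777789,  204.93410273]), 'eef_rot': array([-3.14055175e+00, -8.05637900e-05,  3.69773671e-01]), 'wrist_force': array([-0.13960782, -0.22712805, -0.73618024]), 'moment': array([-0.04830997,  0.02932414, -0.03419081]), 'finger_force': 0.0, 'finger_gap': 93.80541311538636}
```

View pics/top0.png

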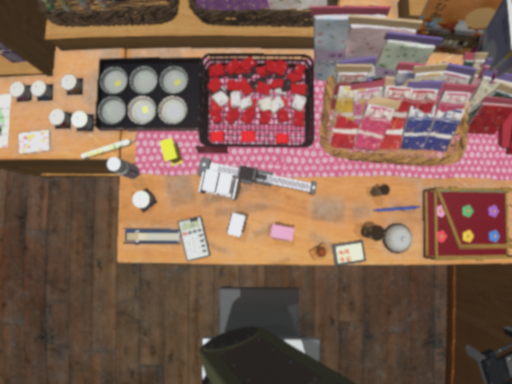

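View pics/side0.png

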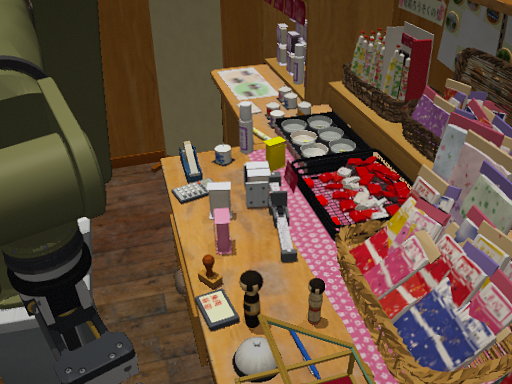

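Top view: the row is at px (218,178), the sliding jaw at (245,178) and the bar end at (315,187). The loose white box is at (237,223), with the pink decoy at (282,232). The side view shows the white box at (218,200) and the pink one in front of it at (222,230).

Run:
```python
from h import *
t=cv2.imread("pics/top0.png")[140:270,180:330]; s=cv2.imread("pics/side0.png")[140:270,180:310]
a=cv2.resize(t,(692,600),interpolation=cv2.INTER_CUBIC); 
cv2.imwrite("pics/c1.png",cv2.resize(t,(690,598),interpolation=cv2.INTER_CUBIC)); cv2.imwrite("pics/c2.png",cv2.resize(s,(600,600),interpolation=cv2.INTER_CUBIC))
P=np.concatenate([np.load(n+"0.npz")["P"].reshape(-1,3) for n in("top","side")]);F=np.concatenate([np.load(n+"0.npz")["f"].reshape(-1,3) for n in("top","side")])
src=np.r_[np.zeros(384*512),np.ones(384*512)]
m=(P[:,0]>380)&(P[:,0]<760)&(abs(P[:,1])<260)
print("table z", [np.nanmedian(P[m&(src==k)&(abs(P[:,2])<8),2]) for k in(0,1)])
# height map occupancy, per camera: z>60 clusters
for k in (0,1):
  for lo,hi in((60,79),(79,100)):
    q=P[m&(src==k)&(P[:,2]>lo)&(P[:,2]<hi)]
    g=np.zeros((130,180),np.uint8); g[((q[:,0]-370)/3).astype(int),((q[:,1]+270)/3).astype(int)]=1
    n,l,st,ce=cv2.connectedComponentsWithStats(cv2.dilate(g,np.ones((3,3))))
    ql=l[((q[:,0]-370)/3).astype(int),((q[:,1]+270)/3).astype(int)]
    for i in range(1,n):
        p=q[ql==i]
        if len(p)<12: continue
        r=cv2.minAreaRect(p[:,:2].astype(np.float32))
        print(k,lo,len(p),np.round(r[0]),np.round(r[1]),round(r[2]),"z",np.round(np.percentile(p[:,2],[5,50,95])))
# bar: top cam, z 12..24
```

```text
table z [np.float64(0.9205354083236443), np.float64(1.655992843568015)]
0 60 59 [ 392. -152.] [21. 21.] 0 z [60. 65. 68.]
0 60 13 [463.  86.] [ 1. 44.] 76 z [63. 71. 75.]
0 60 66 [549.  74.] [ 8. 52.] 78 z [65. 72. 74.]
0 60 77 [565. 152.] [24. 56.] 78 z [67. 71. 79.]
0 60 19 [567. 119.] [13. 43.] 82 z [64. 72. 79.]
0 60 47 [589.  25.] [ 8. 34.] 81 z [66. 70. 72.]
0 60 24 [657. 232.] [52. 21.] 42 z [61. 71. 79.]
0 60 507 [ 678. -185.] [166.  74.] 39 z [63. 73. 78.]
0 60 260 [709.  21.] [305.  99.] 90 z [60. 61. 64.]
0 60 289 [ 730. -219.] [82. 41.] 89 z [61. 69. 78.]
0 79 262 [439. -48.] [54. 32.] 80 z [80. 82. 85.]
0 79 270 [458.  69.] [32. 54.] 76 z [80. 82. 85.]
0 79 524 [565. 118.] [69. 54.] 80 z [80. 82. 85.]
0 79 234 [648. 245.] [54. 32.] 16 z [80. 83. 85.]
0 79 12 [ 640. -222.] [ 8. 31.] 1 z [79. 80. 83.]
0 79 271 [ 743. -220.] [82. 30.] 87 z [80. 89. 98.]
1 60 88 [ 391. -153.] [18. 21.] 51 z [60. 65. 69.]
1 60 90 [436. -70.] [10. 30.] 80 z [61. 70. 76.]
1 60 149 [459.  55.] [13. 47.] 82 z [62. 70. 76.]
1 60 238 [556.  80.] [34. 52.] 73 z [62. 69. 76.]
1 60 20 [547. 160.] [8. 9.] 1 z [61. 67. 74.]
1 60 84 [592.  21.] [11. 35.] 78 z [61. 67. 71.]
1 60 148 [652. 230.] [27. 54.] 86 z [61. 70. 77.]
1 60 697 [ 679. -186.] [164.  74.] 40 z [65. 74. 78.]
1 60 229 [701.  21.] [306.  92.] 86 z [60. 61. 64.]
1 60 381 [ 728. -222.] [79. 33.] 83 z [61. 69. 78.]
1 79 238 [443. -49.] [59. 32.] 80 z [81. 82. 84.]
1 79 183 [461.  67.] [34. 54.] 81 z [81. 83. 85.]
1 79 309 [569. 117.] [72. 54.] 80 z [81. 83. 84.]
1 79 108 [650. 244.] [55. 36.] 15 z [81. 83. 85.]
1 79 41 [ 646. -212.] [71. 10.] 88 z [79. 80. 83.]
1 79 19 [ 682. -156.] [32. 14.] 14 z [79. 80. 81.]
1 79 14 [ 735. -155.] [15. 34.] 73 z [79. 80. 81.]
1 79 348 [ 748. -221.] [80. 27.] 83 z [80. 89. 99.]
```

View pics/c1.png

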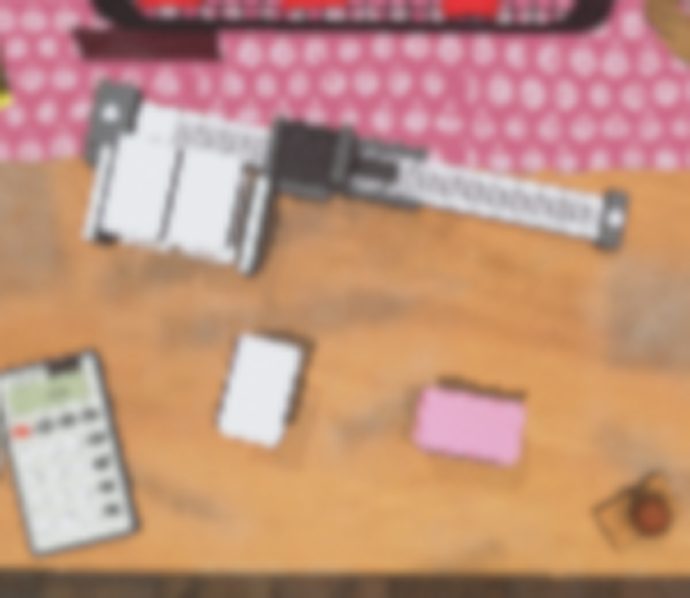

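View pics/c2.png

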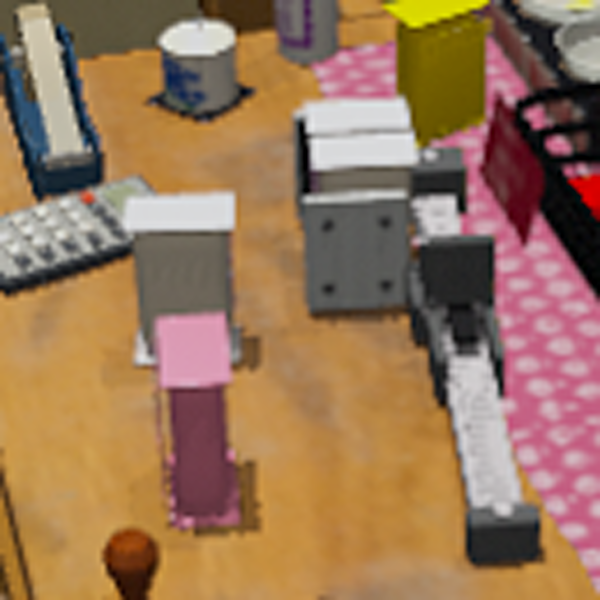

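The crops show the row's two white boxes at the left of crop 1, with the sliding plate at about (255,220), the paddle at (305,155) and the thumb rest at (345,165). The loose white box is at (262,390) and is turned a few degrees relative to the bookend. There is a small gap between the row and the jaw plate.

Call:
servo_tool(motion=[[[0.55,0.8,0,0,0,-0.177,0.915],[0.55,0.8,0,0,0,-0.177,0.915],[0.55,0.8,0,0,0,-0.177,0.915],[0.55,0.8,0,0,0,-0.177,0.915],[0.55,0.8,0,0,0,-0.177,0.915],[0.55,0.8,0,0,0,-0.177,0.915],[0.55,0.8,0,0,0,-0.177,0.915],[0.55,0.8,0,0,0,-0.177,0.915],[0.55,0.8,0,0,0,-0.177,0.915],[0.55,0.8,0,0,0,-0.177,0.915]]], newtons=10)

```text
clock: 1.1
eef_pos: [474.6, -110.6, 205.4]
eef_rot: [-3.142, 0.0, -0.186]
wrist_force: [-0.3, -1.2, -0.1]
finger_gap: 17.3
finger_force: 0.0
```

Run:
```python
from h import *
for n in("top","side"):
    d=np.load(n+"0.npz");P=d["P"].reshape(-1,3)
    # rough frame
    psi=-0.187
    for it in range(3):
        R=np.array([[np.cos(psi),-np.sin(psi)],[np.sin(psi),np.cos(psi)]])
        O=np.array([549,74])-R@np.array([-37,-84.])
        b=(P[:,:2]-O)@R
        bar=(b[:,0]>-12)&(b[:,0]<36)&(b[:,1]<-180)&(b[:,1]>-285)&(P[:,2]>11)&(P[:,2]<28)
        r=cv2.fitLine(P[bar,:2].astype(np.float32),cv2.DIST_HUBER,0,.01,.01).ravel()
        psi=np.arctan2(r[0],-r[1]) if r[1]<0 else np.arctan2(-r[0],r[1])
    print(n,"psi",psi,bar.sum(),"bar x",np.round(np.percentile(b[bar,0],[1,5,50,95,99]),1))
    z=P[:,2]
    def ext(nm,m): print(nm,m.sum(),"x",np.round(np.percentile(b[m,0],[2,50,98]),1),"y",np.round(np.percentile(b[m,1],[2,50,98]),1))
    reg=(b[:,0]>-75)&(b[:,0]<0)
    ext("row top",reg&(z>78)&(z<90)&(b[:,1]>-100)&(b[:,1]<20))
    ext("plate top",reg&(z>64)&(z<77)&(b[:,1]>-92)&(b[:,1]<-76))
    ext("fixed top",reg&(z>64)&(z<76)&(b[:,1]>-3)&(b[:,1]<20))
    ext("rest top",(b[:,0]>-10)&(b[:,0]<35)&(z>64)&(z<76)&(b[:,1]<-110)&(b[:,1]>-145))
    m=(b[:,0]>-170)&(b[:,0]<-70)&(z>78)&(z<90)&(b[:,1]>-150)&(b[:,1]<-60); ext("new",m)
    rr=cv2.minAreaRect(P[m,:2].astype(np.float32)); print(rr)
```

```text
top psi -0.17769213 358 bar x [-3.8 -1.4  9.6 21.2 22.7]
row top 537 x [-55.  -29.   -3.2] y [-70.8 -35.6  -4.6]
plate top 64 x [-61.5 -36.7 -12.7] y [-87.5 -84.2 -79.8]
fixed top 69 x [-60.1 -35.7  -9. ] y [-1.7  2.6  7.3]
rest top 45 x [-4.4 11.4 27.7] y [-129.5 -125.5 -121.4]
new 274 x [-152.  -125.7 -100.5] y [-120.8 -105.3  -89.7]
((457.5942687988281, 68.95379638671875), (31.7867431640625, 53.5528678894043), 75.85765075683594)
side psi -0.1898504 307 bar x [ 5.7  7.3 17.5 29.4 31. ]
row top 307 x [-52.1 -27.2  -1.5] y [-72.1 -41.5  -4.4]
plate top 93 x [-58.2 -32.3  -6.5] y [-91.3 -87.  -82.8]
fixed top 11 x [-59.2 -56.6 -53.9] y [-2.2  0.7  4.6]
rest top 56 x [ 1.2 16.4 33.6] y [-131.5 -127.1 -122.8]
new 184 x [-148.1 -120.7  -95.6] y [-125.1 -109.7  -93.3]
((461.0622863769531, 66.77827453613281), (34.494651794433594, 54.25162887573242), 81.29134368896484)
```

Call:
servo_tool(motion=[[[0.242,0.317,0,0,0,0.001,0.915],[0.242,0.317,0,0,0,0.001,0.915],[0.242,0.317,0,0,0,0.001,0.915],[0.242,0.317,0,0,0,0.001,0.915],[0.242,0.317,0,0,0,0.001,0.915],[0.242,0.317,-0.08,0,0,0.001,0.915],[0.242,0.317,-0.16,0,0,0.001,0.915],[0.242,0.317,-0.22,0,0,0.001,0.915],[0.242,0.317,-0.22,0,0,0.001,0.915],[0.242,0.317,-0.22,0,0,0.001,0.915]]])

```text
clock: 2.1
eef_pos: [594.9, 45.3, 96.3]
eef_rot: [3.142, -0.0, -0.183]
wrist_force: [0.1, 0.4, 0.0]
finger_gap: 8.0
finger_force: 0.0
```

Run:
```python
from h import *
c,P=snap("side","side1")
im=cv2.imread("pics/side1.png")[100:280,170:350]; cv2.imwrite("pics/c3.png",cv2.resize(im,(600,600),interpolation=cv2.INTER_CUBIC))
s=manip.read_state();print(s["eef_pos"],s["eef_rot"],s["wrist_force"],s["finger_gap"])
```

```text
[595.5040503   45.40972559  97.30738139] [-3.14118005e+00 -2.12329733e-03 -1.83413790e-01] [-0.22259255 -0.99074459 -0.02543875] 8.003558757214206
```

View pics/c3.png

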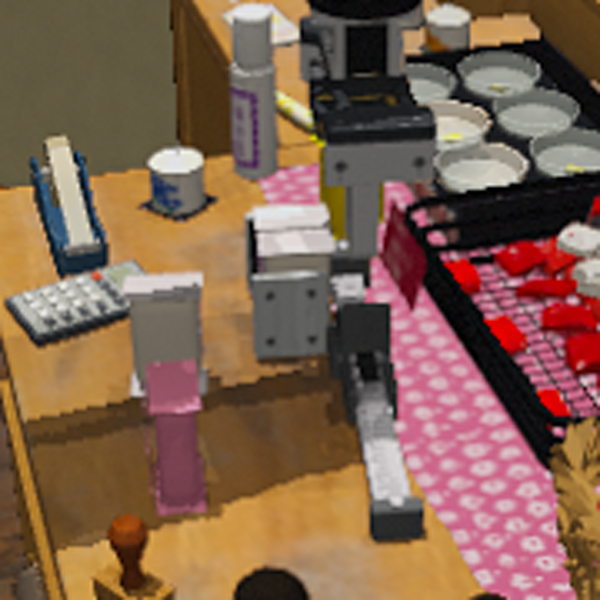

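The side view shows the closed gripper at crop px (355,190), directly above the paddle and rest at (365,320). Going down now.

Call:
servo_tool(motion=[[[0,0.003,-0.03,0,0,0,0.915],[0,0.003,-0.06,0,0,0,0.915],[0,0.003,-0.08,0,0,0,0.915],[0,0.003,-0.095,0,0,0,0.915],[0,0.003,-0.1,0,0,0,0.915],[0,0.003,-0.1,0,0,0,0.915]]])

```text
clock: 2.75
eef_pos: [594.7, 47.2, 45.1]
eef_rot: [3.141, 0.001, -0.183]
wrist_force: [0.0, -0.3, 0.3]
finger_gap: 8.3
finger_force: 0.0
```

Call:
servo_tool(motion=[[[0,0,-0.006,0,0,0,0.915],[0,0,-0.012,0,0,0,0.915],[0,0,-0.018,0,0,0,0.915],[0,0,-0.02,0,0,0,0.915],[0,0,-0.02,0,0,0,0.915]]])

```text
clock: 3.25
eef_pos: [595.0, 47.3, 35.7]
eef_rot: [-3.141, -0.001, -0.183]
wrist_force: [0.7, -0.1, 3.8]
finger_gap: 7.9
finger_force: 1.7
```

Call:
servo_tool(motion=[[[0,0,-0.003,0,0,0,0.915],[0,0,-0.005,0,0,0,0.915],[0,0,-0.005,0,0,0,0.915]]])

```text
clock: 3.55
eef_pos: [595.1, 47.3, 34.0]
eef_rot: [-3.141, -0.001, -0.183]
wrist_force: [-3.8, 1.4, 12.2]
finger_gap: 8.2
finger_force: 6.5
```

Call:
servo_tool(motion=[[[-0.0015,-0.008,0,0,0,0,0.915],[-0.003,-0.016,0,0,0,0,0.915],[-0.0045,-0.024,0,0,0,0,0.915],[-0.006,-0.032,0,0,0,0,0.915],[-0.0075,-0.04,0,0,0,0,0.915],[-0.0075,-0.04,0,0,0,0,0.915]]])

```text
clock: 4.15
eef_pos: [591.2, 26.8, 34.0]
eef_rot: [3.142, -0.001, -0.183]
wrist_force: [-3.5, -0.1, 13.8]
finger_gap: 7.9
finger_force: 6.9
```

Call:
servo_tool(motion=[[[-0.0015,-0.008,0,0,0,0,0.915],[-0.003,-0.016,0,0,0,0,0.915],[-0.0045,-0.024,0,0,0,0,0.915],[-0.006,-0.032,0,0,0,0,0.915],[-0.0075,-0.04,0,0,0,0,0.915],[-0.009,-0.048,0,0,0,0,0.915],[-0.0105,-0.056,0,0,0,0,0.915],[-0.012,-0.064,0,0,0,0,0.915],[-0.014,-0.074,0,0,0,0,0.915],[-0.014,-0.074,0,0,0,0,0.915]]])

```text
clock: 5.15
eef_pos: [584.0, -10.3, 34.0]
eef_rot: [3.141, -0.0, -0.183]
wrist_force: [-6.7, -0.2, 13.5]
finger_gap: 7.9
finger_force: 7.4
```

Call:
servo_tool(motion=[[[0,0,0.01,0,0,0,0.915],[0,0,0.03,0,0,0,0.915],[0,0,0.08,0,0,0,0.915],[-0.05,0,0.16,0,0,0,0.915],[-0.15,0,0.25,0,0,0,0.915],[-0.25,0,0.25,0,0,0,0.915],[-0.35,0,0.25,0,0,0,0.915],[-0.4,0,0.25,0,0,0,0.915],[-0.4,0,0.25,0,0,0,0.915]]])

```text
clock: 6.05
eef_pos: [380.8, -9.6, 158.4]
eef_rot: [3.142, -0.0, -0.183]
wrist_force: [0.8, -0.1, 0.6]
finger_gap: 8.0
finger_force: 0.0
```

```bash
cat >> h.py <<'E'
psi=-0.184; R=np.array([[np.cos(psi),-np.sin(psi)],[np.sin(psi),np.cos(psi)]]); O=np.array([550,72.5])-R@np.array([-37,-83.])
def ext(b,nm,m):
    if m.sum()>5: print(nm,m.sum(),"x",np.round(np.percentile(b[m,0],[2,50,98]),1),"y",np.round(np.percentile(b[m,1],[2,50,98]),1))
def report(P):
    P=P.reshape(-1,3);b=(P[:,:2]-O)@R;z=P[:,2]
    reg=(b[:,0]>-75)&(b[:,0]<10)
    ext(b,"fixed top",reg&(z>64)&(z<76)&(b[:,1]>-3)&(b[:,1]<20))
    ext(b,"row top",reg&(z>78)&(z<90)&(b[:,1]>-75)&(b[:,1]<20))
    ext(b,"row all",reg&(z>78)&(z<90)&(b[:,1]>-175)&(b[:,1]<20))
    ext(b,"plate-ish",reg&(z>66)&(z<75)&(b[:,1]>-190)&(b[:,1]<-76))
    ext(b,"rest top",(b[:,0]>-10)&(b[:,0]<38)&(z>64)&(z<76)&(b[:,1]<-105)&(b[:,1]>-245))
    m=(b[:,0]>-170)&(b[:,0]<20)&(z>78)&(z<90)&(b[:,1]>-150)&(b[:,1]<-77); ext(b,"new",m)
    if m.sum()>20: 
        r=cv2.minAreaRect(P[m,:2].astype(np.float32)); print("new rect",np.round(r[0],1),np.round(r[1],1),round(r[2],1))
E
python3 - <<'E'
from h import *
print("O",O)
for n in("top","side"):
    c,P=snap(n,n+"2"); print(n); report(P)
im=cv2.imread("pics/top2.png")[140:270,180:330]; cv2.imwrite("pics/c4.png",cv2.resize(im,(690,598),interpolation=cv2.INTER_CUBIC))
s=manip.read_state();print(s["eef_pos"],s["eef_rot"],s["wrist_force"],s["finger_gap"])
E
```

```text
O [601.56140006 147.32928587]
top
fixed top 70 x [-62.  -36.7 -10.9] y [0.8 4.8 9.2]
row top 535 x [-56.3 -30.6  -4.6] y [-68.5 -37.9  -2.3]
row all 535 x [-56.3 -30.6  -4.6] y [-68.5 -37.9  -2.3]
plate-ish 82 x [-62.5 -28.9   9.1] y [-185.2 -141.5 -136.3]
rest top 46 x [-6.2  9.5 25.2] y [-186.2 -181.9 -177.6]
new 271 x [-153.1 -126.9 -101.6] y [-119.  -103.4  -88.2]
new rect [457.6  68.9] [31.8 53.6] 75.7
side
fixed top 14 x [-58.1 -55.6 -52.9] y [-0.3  3.9  8.5]
row top 311 x [-52.3 -27.1  -1.1] y [-69.8 -39.5  -3.9]
row all 311 x [-52.3 -27.1  -1.1] y [-69.8 -39.5  -3.9]
plate-ish 105 x [-59.3 -26.    7.5] y [-185.7 -144.4 -138.8]
rest top 75 x [-9.7 13.5 31.8] y [-189.3 -184.6 -140.1]
new 185 x [-150.  -122.9  -97.5] y [-121.3 -105.   -89.5]
new rect [461.   66.7] [36.4 53.2] 79.2
[384.25481902  -9.87121572 158.71870341] [-3.14144729e+00 -1.69167353e-03 -1.83327941e-01] [ 0.77556181 -0.18531325 -0.4895606 ] 7.879744716322932
```

View pics/c4.png

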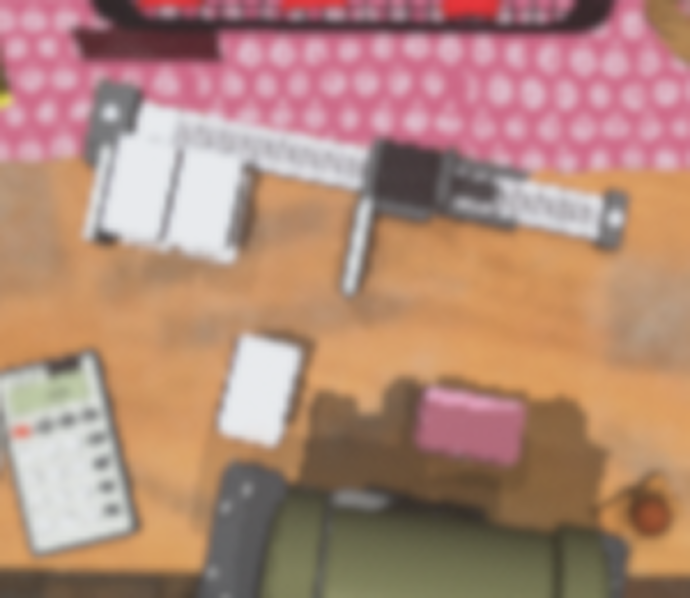

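The jaw is back with the clear width near 137 mm: its plate is at crop px (358,235), and the row is undisturbed. The loose box at (262,390) is already in line with the gap, so I'll go behind it and push along the bookend's +x.

Call:
servo_tool(motion=[[[0.054,0.174,0,0,0,0,0.915],[0.054,0.174,0,0,0,0,0.915],[0.054,0.174,-0.05,0,0,0,0.915],[0.054,0.174,-0.13,0,0,0,0.915],[0.054,0.174,-0.21,0,0,0,0.915],[0.054,0.174,-0.27,0,0,0,0.915],[0.054,0.174,-0.288,0,0,0,0.915],[0.054,0.174,-0.29,0,0,0,0.915]]])

```text
clock: 6.95
eef_pos: [411.2, 77.2, 12.2]
eef_rot: [3.141, 0.002, -0.183]
wrist_force: [0.1, -0.7, 0.3]
finger_gap: 8.1
finger_force: 0.0
```

Call:
servo_tool(motion=[[[0.01,-0.002,0,0,0,0,0.915],[0.02,-0.004,0,0,0,0,0.915],[0.03,-0.0055,0,0,0,0,0.915],[0.04,-0.0075,0,0,0,0,0.915],[0.05,-0.0095,0,0,0,0,0.915],[0.06,-0.011,0,0,0,0,0.915],[0.07,-0.013,0,0,0,0,0.915],[0.08,-0.015,0,0,0,0,0.915],[0.08,-0.015,0,0,0,0,0.915]]])

```text
clock: 7.85
eef_pos: [451.8, 69.5, 13.0]
eef_rot: [-3.141, -0.001, -0.183]
wrist_force: [0.5, -0.3, 0.7]
finger_gap: 7.9
finger_force: 0.0
```

Run:
```python
from h import *
for n in("top","side"):
    c,P=snap(n,n+"3"); print(n); report(P)
im=cv2.imread("pics/side3.png")[130:270,180:320]; cv2.imwrite("pics/c5.png",cv2.resize(im,(590,590),interpolation=cv2.INTER_CUBIC))
s=manip.read_state();print(s["eef_pos"],s["eef_rot"],s["wrist_force"],s["finger_gap"], (s["eef_pos"][:2]-O)@R)
```

```text
top
fixed top 70 x [-62.  -36.7 -10.7] y [1.  4.6 9.3]
row top 534 x [-56.4 -30.6  -4.5] y [-68.7 -33.4  -2.4]
row all 565 x [-72.7 -32.3  -4.6] y [-106.3  -39.5   -2.4]
plate-ish 78 x [-62.7 -28.6   8.1] y [-184.8 -141.3 -136.3]
rest top 46 x [-6.2  9.7 25.6] y [-186.3 -181.8 -177.6]
new 104 x [-92.  -79.3 -69. ] y [-117.6 -100.7  -87.1]
new rect [503.4  61.6] [31.8 24.2] 79.7
side
fixed top 14 x [-58.2 -55.6 -52.9] y [-0.6  3.1  6.5]
row top 307 x [-52.4 -27.3  -1. ] y [-71.  -40.3  -2.8]
row all 342 x [-73.  -30.   -1.3] y [-112.8  -44.5   -3. ]
plate-ish 115 x [-73.1 -32.4   7.5] y [-187.2 -143.8 -109.6]
rest top 74 x [-8.7 13.7 31.3] y [-190.6 -185.4 -141.2]
new 108 x [-95.3 -80.5 -65.7] y [-119.3 -103.8  -86.5]
new rect [504.1  61.2] [36.9 29.9] 76.4
[451.18859137  69.6200747   12.86257742] [-3.14157321e+00 -2.81430630e-04 -1.83225501e-01] [-0.49853483 -0.52101412  0.72398943] 8.172658247188817 [-133.61652174 -103.91019302]
```

View pics/c5.png

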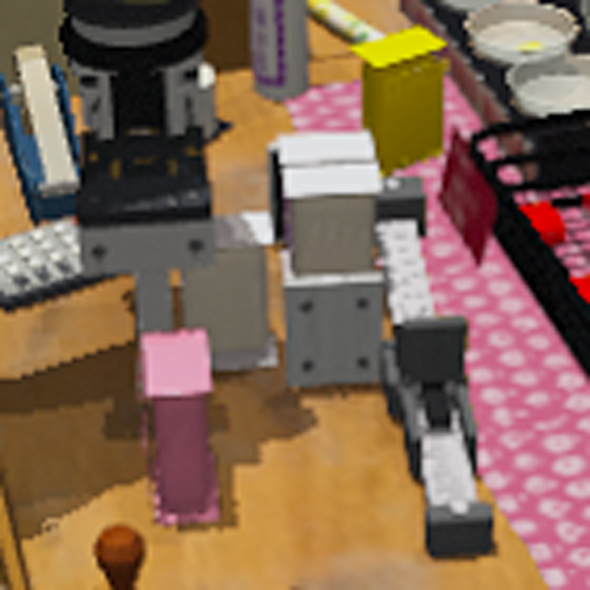

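The box at crop px (235,300) stands upright against the fingers, clear of the row and the plate. Keep pushing.

Call:
servo_tool(motion=[[[0.012,-0.0022,0,0,0,0,0.915],[0.024,-0.0045,0,0,0,0,0.915],[0.036,-0.0067,0,0,0,0,0.915],[0.048,-0.009,0,0,0,0,0.915],[0.06,-0.011,0,0,0,0,0.915],[0.072,-0.0134,0,0,0,0,0.915],[0.084,-0.0156,0,0,0,0,0.915],[0.096,-0.0178,0,0,0,0,0.915],[0.108,-0.02,0,0,0,0,0.915],[0.12,-0.0223,0,0,0,0,0.915]]])

```text
clock: 8.95
eef_pos: [511.5, 58.4, 12.9]
eef_rot: [-3.142, -0.0, -0.183]
wrist_force: [-0.7, 0.2, -1.1]
finger_gap: 8.2
finger_force: 0.3
```

Call:
servo_tool(motion=[[[0.003,-0.0006,0,0,0,0,0.915],[0.006,-0.0011,0,0,0,0,0.915],[0.008,-0.0015,0,0,0,0,0.915],[0.008,-0.0015,0,0,0,0,0.915]]])

```text
clock: 9.35
eef_pos: [515.1, 57.8, 13.0]
eef_rot: [-3.142, -0.0, -0.183]
wrist_force: [-0.4, 0.5, 0.4]
finger_gap: 7.9
finger_force: 0.0
```

Call:
servo_tool(motion=[[[0.002,-0.0004,0,0,0,0,0.915],[0.004,-0.0007,0,0,0,0,0.915],[0.004,-0.0007,0,0,0,0,0.915]]])

```text
clock: 9.65
eef_pos: [516.6, 57.5, 13.0]
eef_rot: [3.142, 0.001, -0.183]
wrist_force: [-5.5, 0.8, 5.0]
finger_gap: 8.0
finger_force: 3.1
```

Call:
servo_tool(motion=[[[0.001,-0.0002,0,0,0,0,0.915],[0.002,-0.0004,0,0,0,0,0.915],[0.002,-0.0004,0,0,0,0,0.915]]])

```text
clock: 9.95
eef_pos: [516.6, 57.6, 13.2]
eef_rot: [3.141, 0.003, -0.183]
wrist_force: [-13.6, 2.2, 12.8]
finger_gap: 7.8
finger_force: 7.7
```

Call:
servo_tool(motion=[[[-0.03,0.0055,0,0,0,0,0.915],[-0.06,0.011,0,0,0,0,0.915],[-0.06,0.011,0.1,0,0,0,0.915],[-0.06,0.011,0.2,0,0,0,0.915],[-0.06,0.011,0.22,0,0,0,0.915],[-0.01,-0.08,0.22,0,0,0,0.915],[0.044,-0.152,0.22,0,0,0,0.915],[0.044,-0.152,0.22,0,0,0,0.915],[0.044,-0.152,0.22,0,0,0,0.915]]])

```text
clock: 10.85
eef_pos: [539.8, -19.2, 122.0]
eef_rot: [-3.142, 0.001, -0.185]
wrist_force: [-0.4, 0.5, 0.3]
finger_gap: 7.7
finger_force: 0.0
```

Run:
```python
from h import *
for n in("top","side"):
    c,P=snap(n,n+"4"); print(n); report(P)
s=manip.read_state();print(s["eef_pos"],s["eef_rot"],s["wrist_force"],s["finger_gap"], (s["eef_pos"][:2]-O)@R)
```

```text
top
fixed top 72 x [-62.  -36.6 -10.9] y [0.7 4.9 8.9]
row top 532 x [-56.5 -30.5  -4.8] y [-68.3 -37.8  -2.5]
row all 537 x [-56.6 -30.8  -4.8] y [-68.9 -38.4  -2.5]
plate-ish 15 x [-63.8 -56.7 -51.9] y [-143.6 -140.2 -136.5]
side
fixed top 14 x [-58.2 -55.7 -53. ] y [-2.6  2.5  4.9]
row top 144 x [-53.  -40.1  -0.7] y [-70.3 -42.8  -5.2]
row all 259 x [-52.9 -38.9  -0.5] y [-119.4  -67.4   -7.7]
plate-ish 193 x [-57.8 -27.6   7.4] y [-187.5 -140.3 -108.3]
rest top 85 x [-9.9  9.1 30.1] y [-189.1 -183.9 -109.2]
new 115 x [-52.6 -36.8   0.1] y [-119.6 -105.3  -87.1]
new rect [556.9  50.5] [34.8 54.4] 77.1
[539.45970356 -18.09397727 122.43632145] [-3.14155337e+00  9.61317265e-04 -1.82696432e-01] [ 0.64751775  0.03425096 -0.0469225 ] 7.920650405993964 [ -30.78698147 -173.99321385]
```

Call:
servo_tool(motion=[[[0,0,-0.08,0,0,0,0.915],[0,0,-0.15,0,0,0,0.915],[0,0,-0.2,0,0,0,0.915],[0,0,-0.21,0,0,0,0.915],[0,0,-0.21,0,0,0,0.915]]])

```text
clock: 11.45
eef_pos: [539.7, -18.1, 18.0]
eef_rot: [3.142, 0.001, -0.182]
wrist_force: [0.4, -1.0, 0.2]
finger_gap: 7.7
finger_force: 0.0
```

Call:
servo_tool(motion=[[[0.0011,0.006,0,0,0,0,0.915],[0.0022,0.012,0,0,0,0,0.915],[0.0033,0.018,0,0,0,0,0.915],[0.0044,0.024,0,0,0,0,0.915],[0.0055,0.03,0,0,0,0,0.915],[0.0066,0.036,0,0,0,0,0.915],[0.0077,0.042,0,0,0,0,0.915]]])

```text
clock: 12.15
eef_pos: [544.2, 2.3, 18.2]
eef_rot: [3.141, -0.001, -0.183]
wrist_force: [-0.2, -5.1, 3.3]
finger_gap: 7.6
finger_force: 2.3
```

Call:
servo_tool(motion=[[[0.0008,0.004,0,0,0,0,0.915],[0.0015,0.008,0,0,0,0,0.915],[0.0022,0.012,0,0,0,0,0.915],[0.003,0.016,0,0,0,0,0.915],[0.0037,0.02,0,0,0,0,0.915]]])

```text
clock: 12.65
eef_pos: [545.8, 12.2, 18.0]
eef_rot: [3.141, -0.0, -0.183]
wrist_force: [1.2, -6.2, 1.9]
finger_gap: 8.0
finger_force: 2.8
```

Call:
servo_tool(motion=[[[0.0008,0.004,0,0,0,0,0.915],[0.0015,0.008,0,0,0,0,0.915],[0.0022,0.012,0,0,0,0,0.915],[0.0022,0.012,0,0,0,0,0.915]]])

```text
clock: 13.05
eef_pos: [547.0, 18.5, 17.9]
eef_rot: [-3.142, -0.0, -0.183]
wrist_force: [1.3, -3.1, 0.8]
finger_gap: 8.0
finger_force: 1.2
```

Call:
servo_tool(motion=[[[0.0004,0.002,0,0,0,0,0.915],[0.0008,0.004,0,0,0,0,0.915],[0.0008,0.004,0,0,0,0,0.915]]])

```text
clock: 13.35
eef_pos: [547.2, 20.4, 17.8]
eef_rot: [-3.141, 0.0, -0.183]
wrist_force: [1.7, -1.6, 1.5]
finger_gap: 7.6
finger_force: 1.1
```

Run:
```python
from h import *
for n in("top","side"):
    c,P=snap(n,n+"5"); print(n); report(P)
s=manip.read_state();print(s["eef_pos"],s["wrist_force"], (s["eef_pos"][:2]-O)@R)
```

```text
top
fixed top 67 x [-61.8 -36.  -11.3] y [1.1 5.  9.4]
row top 268 x [-56.6 -30.7  -5.1] y [-32.7 -17.3  -1.9]
row all 268 x [-56.6 -30.7  -5.1] y [-32.7 -17.3  -1.9]
side
fixed top 10 x [-58.5 -56.8 -55.4] y [-0.6  3.5  8.1]
plate-ish 50 x [-59.6 -24.2   8.6] y [-161.  -151.4 -114. ]
rest top 62 x [-2.5 13.2 31. ] y [-164.  -159.  -151.8]
[547.05359879  20.42819949  17.77996186] [ 0.75190159 -1.3686015   0.7573781 ] [ -30.36942593 -134.73189708]
```

Call:
servo_tool(motion=[[[0.0004,0.002,0,0,0,0,0.915],[0.0008,0.004,0,0,0,0,0.915],[0.0008,0.004,0,0,0,0,0.915]]])

```text
clock: 13.75
eef_pos: [547.4, 22.2, 17.8]
eef_rot: [3.141, 0.001, -0.183]
wrist_force: [-0.8, -4.1, 1.6]
finger_gap: 7.7
finger_force: 2.2
```

Call:
servo_tool(motion=[[[0.0004,0.002,0,0,0,0,0.915],[0.0004,0.002,0,0,0,0,0.915]]])

```text
clock: 13.95
eef_pos: [547.6, 22.9, 17.8]
eef_rot: [3.141, 0.001, -0.183]
wrist_force: [-0.8, -7.4, 1.3]
finger_gap: 8.0
finger_force: 3.3
```

Call:
servo_tool(motion=[[[0.0004,0.002,0,0,0,0,0.915],[0.0004,0.002,0,0,0,0,0.915]]])

```text
clock: 14.15
eef_pos: [547.6, 23.0, 17.8]
eef_rot: [3.14, 0.001, -0.183]
wrist_force: [-3.0, -14.4, 1.8]
finger_gap: 7.9
finger_force: 7.5
```

Call:
servo_tool(motion=[[[0.0004,0.002,0,0,0,0,0.915],[0.0004,0.002,0,0,0,0,0.915]]])

```text
clock: 14.35
eef_pos: [547.7, 23.5, 17.8]
eef_rot: [3.139, 0.001, -0.184]
wrist_force: [-4.3, -19.9, 3.9]
finger_gap: 6.8
finger_force: 10.0
```

The jaw stopped firmly at about 20 N with the width near 107.5 mm. Backing off, lifting and moving aside to look.

Call:
servo_tool(motion=[[[-0.004,-0.02,0,0,0,0,0.915],[-0.008,-0.045,0,0,0,0,0.915],[-0.008,-0.045,0.1,0,0,0,0.915],[-0.008,-0.045,0.2,0,0,0,0.915],[-0.008,-0.045,0.3,0,0,0,0.915],[-0.1,-0.15,0.35,0,0,0,0.915],[-0.2,-0.25,0.35,0,0,0,0.915],[-0.3,-0.35,0.35,0,0,0,0.915],[-0.35,-0.45,0.35,0,0,0,0.915],[-0.35,-0.45,0.35,0,0,0,0.915]]])

```text
clock: 15.35
eef_pos: [382.6, -185.8, 192.8]
eef_rot: [-3.141, -0.001, -0.182]
wrist_force: [1.3, 0.1, -0.1]
finger_gap: 8.0
finger_force: 0.0
```

Run:
```python
from h import *
ims=[]
for n in("top","side"):
    c,P=snap(n,n+"6"); print(n); report(P)
    Q=P.reshape(-1,3);b=(Q[:,:2]-O)@R;z=Q[:,2]
    for lo,hi in((2,-34),(-38,-70),(-74,-112)):
        ext(b,f"box {lo}",(z>78)&(z<90)&(b[:,0]>-75)&(b[:,0]<12)&(b[:,1]<lo)&(b[:,1]>hi))
    D=np.load(n+"0.npz")["P"]; A=np.abs(P-D)[...,2]
    im=cv2.imread(f"pics/{n}6.png"); ims.append(cv2.resize(im[140:270,180:310] if n=="top" else im[130:260,190:320],(400,400),interpolation=cv2.INTER_CUBIC))
cv2.imwrite("pics/c6.png",np.hstack(ims))
s=manip.read_state();print(s["clock"],s["eef_pos"],s["wrist_force"])
```

```text
top
fixed top 66 x [-61.9 -36.8 -11.4] y [1.4 5.1 9.1]
row top 547 x [-56.4 -30.9  -4.8] y [-73.7 -38.   -2.1]
row all 799 x [-56.3 -30.5  -4.6] y [-102.9  -53.    -2.7]
plate-ish 82 x [-62.9 -28.5   8.6] y [-156.1 -112.8 -107.5]
rest top 48 x [-5.9 10.9 27.7] y [-157.  -152.7 -148.5]
new 235 x [-55.7 -30.   -4.3] y [-104.3  -90.9  -77.4]
new rect [555.7  63.3] [27.9 53.6] 79.4
box 2 265 x [-56.5 -31.1  -5. ] y [-32.1 -16.7  -1.3]
box -38 257 x [-56.3 -31.   -4.8] y [-68.3 -53.2 -38.5]
box -74 260 x [-55.5 -30.   -4.2] y [-104.3  -89.5  -74.6]
side
fixed top 13 x [-58.2 -55.5 -53. ] y [0.3 3.5 7.2]
row top 320 x [-52.5 -27.5  -1.1] y [-72.7 -40.5  -2.7]
row all 486 x [-52.2 -27.   -0.7] y [-105.1  -57.7   -3.5]
plate-ish 172 x [-57.5 -27.8   7.7] y [-158.5 -112.4  -95. ]
rest top 65 x [-8.8 11.4 30.5] y [-160.8 -155.9 -114.8]
new 157 x [-51.9 -25.3  -0.2] y [-106.4  -92.7  -78.3]
new rect [558.8  61.1] [31.2 53.2] 78.3
box 2 143 x [-52.6 -28.1  -1.2] y [-33.1 -17.5   0.2]
box -38 152 x [-52.  -27.1  -1.1] y [-68.8 -55.  -39.6]
box -74 168 x [-51.8 -26.1  -0.3] y [-106.4  -91.5  -75.5]
15.45 [ 381.5025073  -188.19670501  192.82793638] [ 0.92649554 -0.15323251  0.27541802]
```

View pics/c6.png

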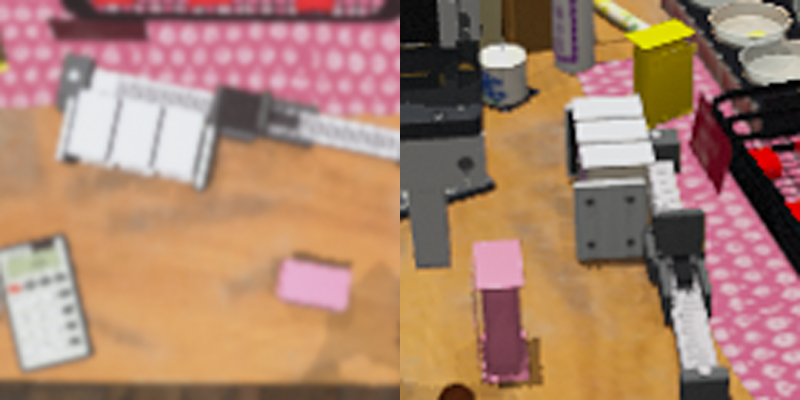

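All three boxes stand upright in line at left-crop px (90–200,130), with their backs within 1 mm of each other. The jaw plate is against the last one, and the pink box and the other things in view haven't moved. Handing in.

```bash
python3 -c "
from cell import manip
print(manip.sign_off())"
```

```text
the job is handed in; nothing more can be done
None
```

I handed the job in at about 15.5 s: the loose soap box is in the row and the jaw holds all three boxes snugly, upright and with their backs to the bar. The other things in view were not touched; the dolls and the stamp I did not check individually.

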